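Shut and latch the loaded bench kiln

TASK

The bench kiln is loaded for a burnout and its door was left ajar. Take the latch bar by its black ball, lift it clear and swing the door shut with it, press the door gently into its soft rope seal, only as far as it takes for the bar to come down behind the lip of the keeper, let the bar down fully onto its rest, and let go, so that the door stays latched by the bar alone. Do not force the door or the bar, and leave the other things on the bench where they are.

Things in the scene. Friction and masses are not known exactly. Their poses are not given: they have to be found in the camera images.
- kiln: Bench kiln: dark blue steel box, 200 mm deep (x), 210 wide (y), 205 high (all lengths here in mm), fixed, a casting flask in its chamber. Origin on the bench under its middle; x points from the door into the kiln, y left as one faces the door. The steel front frame, near x -100, carries rope seal and keeper.
- door_hinge (a point): Point on the door's vertical hinge line, in the kiln's frame at x -108, y -100, z 100 (right of the mouth). The hinge has slight friction (0.1 Nm): the door stays where it is put.
- kiln_door: Door: blue slab 170 wide, 22 thick, top at z 197. Origin at the foot of its hinge line; y runs along the door to its free edge at 178, inner face x = 0, front face x = -22. Opening angle = yaw of kiln_door minus yaw of kiln; starts 0.35 to 0.65 rad open, towards the robot. It meets the rope seal near angle 0, anywhere from -0.035 to +0.035 rad by the shims (see keeper_drawn): feel for it.
- keeper_drawn (a point): Keeper as drawn: middle of the top of its upturned lip, in the kiln's frame x -146, y 95, z 191; dark steel, lip 12 thick, 13 wide. The front frame is shimmed on this side, differently each time: keeper and seal together sit up to 7 mm further in or out than drawn. No reading tells how far.
- latch_bar (a joint): Angle of the latch bar on the door, rad: 0 = level on its rest peg, positive = free end raised, stop at 0.32. Steel bar 6 thick, 14 high, 0.2 kg, falls by its weight; tip 160 past its pivot, beyond the door's free edge. Over 0.09 it clears the keeper's lip; 0.15 to 0.25 is well clear. Latched: tip down behind the lip, angle 0.
- bar_pivot (a point): Pivot of the latch bar, in the door's frame at x -31, y 45, z 185; its axis is square to the door's face.
- knob (a point): Centre of the black ball, 22 in diameter, on a stem on the bar, free all round: grip here. In the door's frame, bar at 0, at x -31, y 165, z 228. Seal: the bar passes inside the lip when the ball is pushed with 8 N square to the door (some 1.5 mm past first touch); 10 N gives it room to fall; over 13 N crushes the seal. Let go too soon, the seal pushes the door out.
- firebrick: Soldering brick, 77 x 57 x 30, scorched buff, left of the kiln; bystander. Origin at its underside.
- bench_block: Grey steel block 48 x 62 x 38, left of the kiln; bystander. Origin at its underside.
- dapping_block: Brass cube, 50 on a side, with round hollows in its faces, back left; bystander. Origin at its underside.

How it is judged:
On the way, in this order (a step that is already met when the one before it is completed fails the run):
1. the bar is raised clear of the keeper's lip while the door still stands open (value of joint latch_bar above 0.08 rad and x of knob in the frame of kiln below -0.165 m), for 0.1 s.
2. the door is swung home with the bar still raised (value of joint latch_bar above 0.08 rad and x of knob in the frame of kiln above -0.1452 m), for 0.05 s.
At the end, for the whole second after the job is handed in: the door is shut and held by the bar: the knob lies less than 145 mm in front of the kiln's middle (a bar fallen outside the lip holds it further out), the bar is down on its rest within 0.03 rad, the door at rest and the bystanders within 15 mm of where they stood (x of knob in the frame of kiln above -0.1452 m and value of joint latch_bar below 0.03 rad and linear speed of kiln_door below 0.01 m/s and distance of each of firebrick, bench_block, dapping_block from where it was at the start of the episode below 0.015 m); the robot touches nothing.
It fails at once if the door and its bar are pressed against the kiln (its seal and keeper together) with over 13 N: seal crushed or bar forced (contact force between kiln_door and kiln above 13 N).
It fails at once if the firebrick is knocked out of its place (distance of firebrick from where it was at the start of the episode above 0.015 m).
It fails at once if the bench block is knocked out of its place (distance of bench_block from where it was at the start of the episode above 0.015 m).
It fails at once if the dapping block is knocked out of its place (distance of dapping_block from where it was at the start of the episode above 0.015 m).
It also fails if it takes over 48 s, if anything falls off the work surface, if the arm or the gripper's body presses on something with over 40 N, if the wrist force passes 120 N, or if a joint passes its speed limit or range.

ROBOT

A 6-joint arm with a two-finger parallel gripper is mounted at the origin on a cart in front of the work surface, level with it; the furniture and walls round the work are solid. World frame = base frame: x ahead of the robot, y to its left, z up, the work surface at z = 0. Lengths are in m, angles in rad, forces in N, time in s.
With the tool pointing down it reaches from about 0.275 to 0.975 m from the base axis. Payload 8.4 kg.
Tool frame: the origin (TCP) lies between the finger pads; the fingertips stand 8 mm ahead of it and the grasp point (between the pads) lies 11 mm behind it; z points along the fingers, y is the line along which they close (so a half turn about z gives the same grasp; the last joint's range is limited). The gripper opens to 92 mm and grips with 3 to 60 N. Pads are 20 mm wide; open, the fingers measure 128 mm over their backs; the gripper's body (75 mm by 189 mm) begins 69 mm behind the grasp point.
Start: joints at [1.256, 0.353, 1.633, -0, 1.155, -0.002], TCP at [0.192, 0.595, 0.223] pointing down, gripper open.
Joint ranges: [-2.63, 2.63], [-0.92, 2.1], [0.06, 2.66], [-1.3, 4.44], [0, 2.69], [-3.02, 3.02]. Speed limits (rad/s): [2.22, 2.22, 2.79, 3.14, 3.14, 3.14].

INTERFACE

Orientations are given as a 3x3 rotation matrix whose columns are the frame's x, y, z axes.
In Python, from bench import env gives the robot as it stands.
- The arm moves only by the tool apply_moves, never from a script. Its argument "motion" is a list of rows, each a list of 7 numbers: the opening, from -1 (shut) to 1 (fully open), then the shift along the world's x, y, z in mm, then the turn, a rotation vector about the world's x, y, z in degrees. In form: [[hand, tx, ty, tz, rx, ry, rz], ...]. A call has 1 to 5 rows; each row shifts and turns the commanded pose from where the row before left it; what a row does not reach is not made up. A row lasts 1/12 s, in which the tool goes at most 41.7 mm and 7.16 degrees, less where a joint would pass 70% of its speed; a pose out of reach is approached as far as the arm can. A call is refused whole if a number of a shift passes 41.7 or a number of a turn 7.16, either way. A call with a gripper value outside its range is refused whole. The fingers move at their own pace and stop on an object; the grip force is fixed at half the most. Time passes only in rows, so rows that do not move let the fingers close. It gives the time, the measured TCP pose, the force, the opening and the grip force at its end, in the units of the state.
- env.get_obs(): the state, without advancing time (a new reading comes with each control period).
- env.read_camera(name): name is "scene" or "top"; returns (picture, depth): 400x640x3 uint8, red, green, blue; 400x640 float32, m along the optical axis (not along the pixel's ray), 0 where there is no reading.
- env.get_calibration(name): a dict with "mtx" (3x3 intrinsics, pixels), "R" (3x3) and "t" (3): a world point X has camera coordinates R X + t. Camera axes: x right, y down, z forward; pixel columns grow to the right and rows downward; lengths in m; the calibration is good to about 2 mm. A picture is of the moment at which its call begins. get_calibration takes no time and is no camera call.
- env.job_done(): hands the job in; it is judged then, once.
The state is a dict: "time": time; "q": joint angles; "joint_velocities": joint speeds; "joint_torque": joint torques, N m; "position": TCP position; "eef_rot": TCP orientation; "force": force on the tool from outside, world axes, zero at the start; "wrist_torque": the same for the moment, N m; "grip_width": opening from 0.0 (shut) to 1.0 (fully open); "grasp_force": force on a finger pad.
Only numpy, scipy, OpenCV 4.12 (cv2) and the standard library are available. Lean on these libraries where they do the work, as an engineer would, in place of code of your own. Each camera call takes 0.05 s, during which the arm holds its last target. There are 200 camera calls.

## Working session

There is one attempt and no reset: what is moved stays moved. The work goes in short steps, Python scripts to look and compute and a tool call to move; the robot and the scene stay as the last step left them, time stands still between calls to the robot, and variables do not carry over. Pictures are saved under pics/ and viewed, at most 10 in all, crops included, and the job is handed in when it is done.

Besides the shell and the picture viewer there is one more tool, called after "Call:" as a command line: name --pt "numbers of a row" for each row, then --argument value for the rest. apply_moves: Moves the arm, as the interface text tells. Its arguments: {"type":"object","properties":{"motion":{"type":"array","items":{"type":"array","items":{"type":"number"}}}},"required":["motion"]}

```bash
mkdir -p pics; ls; python3 - <<'E'
from bench import env
import cv2,numpy as np
o=env.get_obs();print({k:np.round(v,3) for k,v in o.items()})
for n in("scene","top"):
    p,d=env.read_camera(n);np.savez(f"{n}0.npz",p=p,d=d);cv2.imwrite(f"pics/{n}0.png",p[:,:,::-1])
    c=env.get_calibration(n);print(n,c, -c["R"].T@c["t"])
E
```

```text
pics
{'time': np.float64(0.0), 'q': array([ 1.256,  0.354,  1.634, -0.   ,  1.155, -0.002]), 'joint_velocities': array([-0.001,  0.   , -0.   ,  0.001, -0.   , -0.   ]), 'joint_torque': array([-1.0000e-03, -5.9383e+01, -3.3421e+01,  7.0000e-02,  2.3000e-02,
       -0.0000e+00]), 'position': array([0.192, 0.594, 0.222]), 'eef_rot': array([[-0.951,  0.308, -0.   ],
       [ 0.308,  0.951, -0.001],
       [-0.   , -0.001, -1.   ]]), 'force': array([-0.003, -0.263, -0.077]), 'wrist_torque': array([-0.017,  0.01 , -0.052]), 'grasp_force': np.float64(0.0), 'grip_width': np.float64(1.002)}
scene {'mtx': array([[441.42174333,   0.        , 312.06048079],
       [  0.        , 441.42174333, 195.6072282 ],
       [  0.        ,   0.        ,   1.        ]]), 'R': array([[ 0.74738966, -0.66425012,  0.01343392],
       [-0.25359741, -0.30391087, -0.91832812],
       [ 0.61408228,  0.68294214, -0.39559195]]), 't': array([-0.44430208,  0.27787028,  0.77548259])} [-0.07367615 -0.74028965  0.56791948]
top {'mtx': array([[399.51562131,   0.        , 318.04095349],
       [  0.        , 399.51562131, 198.78931659],
       [  0.        ,   0.        ,   1.        ]]), 'R': array([[-0.0281179 , -0.9995675 , -0.00861422],
       [-0.98327108,  0.02920891, -0.17979108],
       [ 0.17996493,  0.00341477, -0.9836671 ]]), 't': array([-0.01587644,  0.59426322,  1.2874148 ])} [ 0.35218591 -0.03762358  1.37309404]
```

View pics/scene0.png

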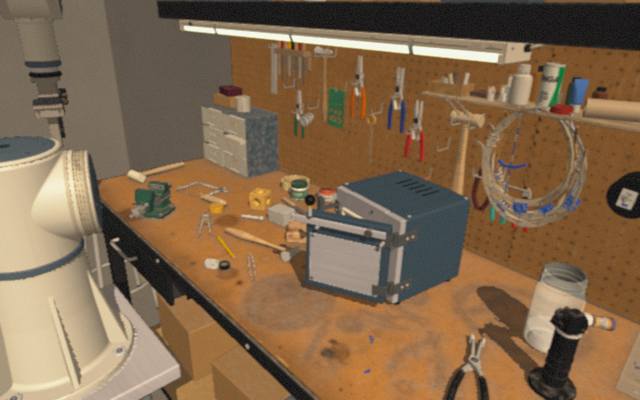

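View pics/top0.png

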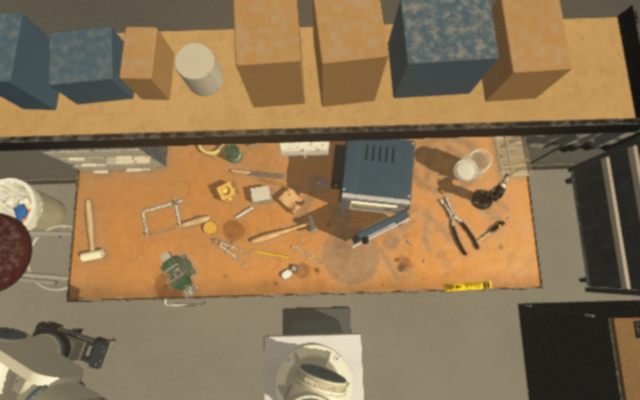

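The scene view shows the kiln around (400,235), with the ajar door's free edge at left and the black ball near (310,200). In the top view the kiln roof is at about (378,170), the door top runs from (355,243) to (408,212), and a shelf overhangs behind it. Next I measure the kiln and door from depth.

```bash
cat >h.py <<'E'
import numpy as np,cv2
from bench import env
def cloud(n,d):
    c=env.get_calibration(n);v,u=np.mgrid[:400,:640]
    r=np.stack([u,v,np.ones_like(u)],-1)@np.linalg.inv(c["mtx"]).T
    return (r*d[...,None]-c["t"])@c["R"]
E
python3 - <<'E'
from h import *
S=np.load("scene0.npz");T=np.load("top0.npz")
P=cloud("top",T["d"]);Q=cloud("scene",S["d"])
for n,X in(("top",P),("scene",Q)):
    reg=(X[...,0]>.3)&(X[...,0]<.85)&(X[...,1]>-.4)&(X[...,1]<.1)
    m=reg&(X[...,2]>.198)&(X[...,2]<.215)
    nl,l,st,ce=cv2.connectedComponentsWithStats(m.astype(np.uint8))
    for i in np.argsort(-st[1:,4])[:3]+1:
        a=X[l==i];r=cv2.minAreaRect((a[:,:2]*1000).astype(np.float32));print(n,"roof",st[i],r,a[:,2].mean())
    m=reg&(X[...,2]>.18)&(X[...,2]<.198)
    nl,l,st,ce=cv2.connectedComponentsWithStats(m.astype(np.uint8))
    for i in np.argsort(-st[1:,4])[:4]+1:
        a=X[l==i];r=cv2.minAreaRect((a[:,:2]*1000).astype(np.float32));print(n,"mid",st[i],r,a[:,2].mean())
p=S["p"];m=(p.max(2)<50);m[:, :295]=0;m[:,330:]=0;m[:185]=0;m[220:]=0
v,u=np.nonzero(m);a=Q[m];print("ball",u.mean(),v.mean(),len(u),np.round(np.median(a,0),4))
t=T["p"]
im=np.hstack([cv2.resize(p[175:235,280:400],None,fx=4,fy=4,interpolation=2),]);cv2.imwrite("pics/c1.png",im[:,:,::-1])
cv2.imwrite("pics/c2.png",cv2.resize(t[130:255,325:425],None,fx=4.5,fy=4.5,interpolation=2)[:,:,::-1])
E
```

```text
top roof [ 342  139   74   65 4187] ((655.71875, -218.64047241210938), (209.8431854248047, 199.66464233398438), 82.1443099975586) 0.20435155347440911
top roof [385 216   9  10  28] ((495.1405029296875, -242.79388427734375), (14.566899299621582, 29.30759048461914), 31.644956588745117) 0.20000605246078149
top roof [377 224   7   5  13] ((479.6873474121094, -214.3281707763672), (10.11365795135498, 19.594518661499023), 17.42005729675293) 0.19961094356805287
top mid [356 207  54  33 448] ((481.7950439453125, -229.19015502929688), (38.30622863769531, 177.69740295410156), 25.461124420166016) 0.19402500566835065
top mid [366 200  35   5  43] ((553.7871704101562, -229.1456756591797), (103.11787414550781, 2.585601568222046), 82.22767639160156) 0.18889537956635208
top mid [352 241  11   7  26] ((429.543701171875, -143.9705352783203), (5.328100204467773, 32.92679214477539), 24.226449966430664) 0.1914234816897854
top mid [348 197  18   4  23] ((566.3704833984375, -148.49232482910156), (50.875789642333984, 3.63944935798645), 84.1119384765625) 0.19052886000130845
scene roof [ 338  170  133   53 376
[... 404 characters left out ...]
205078) 0.20684972006945643
scene mid [ 292  189  179   50 2428] ((563.8876953125, -243.68389892578125), (178.1737060546875, 350.57562255859375), 35.7825927734375) 0.18984070037461057
scene mid [488 196  26  15 182] ((800.5354614257812, -369.6920471191406), (52.63664627075195, 23.830421447753906), 85.6088638305664) 0.1890901731419947
scene mid [453 177  11   9  75] ((840.6300048828125, -241.10702514648438), (12.85427474975586, 26.521142959594727), 13.41133975982666) 0.188833061192047
scene mid [318 196   7   7  36] ((523.200439453125, -105.34016418457031), (10.448169708251953, 13.080907821655273), 3.6621744632720947) 0.18614472952784702
ball 309.453125 199.703125 64 [ 0.4333 -0.1698  0.2307]
```

View pics/c1.png

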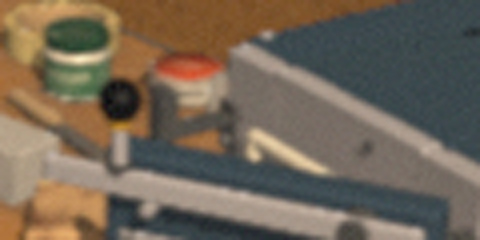

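View pics/c2.png

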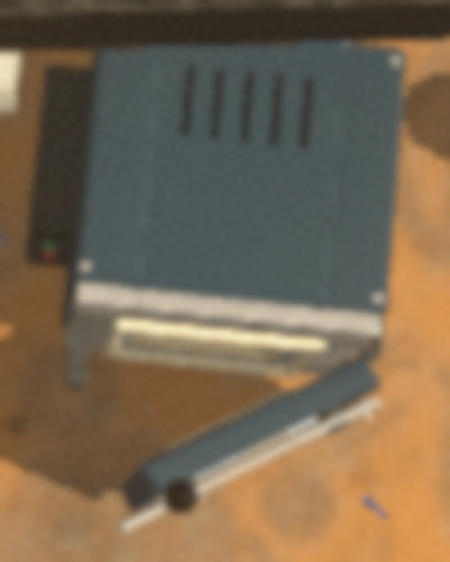

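The crops show the ball clearly, at about (310,200) in the scene and (365,240) in the top view. The door is about 33° open. I triangulate the ball next.

```bash
cat >>h.py <<'E'
def ray(n,u,v):
    c=env.get_calibration(n);d=c["R"].T@np.linalg.inv(c["mtx"])@[u,v,1];return -c["R"].T@c["t"],d/np.linalg.norm(d)
def tri(a,b):
    A=np.zeros((3,3));y=np.zeros(3)
    for o,d in(a,b):
        M=np.eye(3)-np.outer(d,d);A+=M;y+=M@o
    x=np.linalg.solve(A,y);return x,[np.linalg.norm((np.eye(3)-np.outer(d,d))@(x-o)) for o,d in(a,b)]
def dark(n,p,box,th):
    x0,x1,y0,y1=box;g=p[y0:y1,x0:x1].max(2).astype(float);m=(g<th).astype(np.uint8)
    nl,l,st,ce=cv2.connectedComponentsWithStats(m);i=1+np.argmax(st[1:,4]);return ce[i]+[x0,y0],st[i]
C=np.array([655.1,-219.0]);YAW=np.radians(-7.87)
def rot(a):return np.array([[np.cos(a),-np.sin(a)],[np.sin(a),np.cos(a)]])
H=C+rot(YAW)@[-108,-100]
E
python3 - <<'E'
from h import *
S=np.load("scene0.npz")["p"];T=np.load("top0.npz")["p"]
a=dark("scene",S,(300,320,190,210),50);b=dark("top",T,(359,372,234,247),50);print(a,b)
x,e=tri(ray("scene",*a[0]),ray("top",*b[0]));x*=1000;print(x,e)
d=x[:2]-H;print("H",H,"r",np.hypot(*d))
ang=np.arctan2(d[1],d[0])-np.arctan2(165,-31);ang=(ang+np.pi)%(2*np.pi)-np.pi;print("door yaw",np.degrees(ang),"open",ang-YAW)
print("model ball",H+rot(ang)@[-31,165],"closed",H+rot(YAW)@[-31,165])
E
```

```text
Traceback (most recent call last):
  File "h.py", line 16, in dark
    nl,l,st,ce=cv2.connectedComponentsWithStats(m);i=1+np.argmax(st[1:,4]);return ce[i]+[x0,y0],st[i]
                                                       ~~~~~~~~~^^^^^^^^^^
ValueError: attempt to get argmax of an empty sequence
```

```bash
python3 - <<'E'
from h import *
S=np.load("scene0.npz")["p"];T=np.load("top0.npz")["p"]
print(T[236:245,360:372].max(2))
a=dark("scene",S,(300,320,190,210),50);b=dark("top",T,(361,370,235,246),68);print(a,b)
x,e=tri(ray("scene",*a[0]),ray("top",*b[0]));x*=1000;print(x,e)
d=x[:2]-H;print("H",H,"r",np.hypot(*d))
ang=np.arctan2(d[1],d[0])-np.arctan2(165,-31);ang=(ang+np.pi)%(2*np.pi)-np.pi;print("door yaw",np.degrees(ang),"open",ang-YAW)
print("model ball",H+rot(ang)@[-31,165],"closed",H+rot(YAW)@[-31,165])
E
```

```text
[[ 93  96  88  80  74  75  82 106 139 164 173 183]
 [ 86  88  73  66  60  63  71  97 135 174 191 201]
 [ 78  75  63  57  56  56  62  87 140 187 202 198]
 [ 83  78  63  56  57  62  62  80 128 171 186 184]
 [113 103  71  57  58  62  68  76 113 159 182 179]
 [140 124  83  60  58  62  65  80 116 161 178 171]
 [176 157 110  76  64  65  73 101 140 167 176 172]
 [198 178 143 115 100  98 108 134 160 175 178 177]
 [191 179 166 156 149 151 155 164 175 178 181 181]]
(array([309.453125, 199.703125]), array([ 5,  5, 10, 10, 64], dtype=int32)) (array([364.13636364, 239.27272727]), array([ 1,  2,  5,  6, 22], dtype=int32))
[ 440.10700323 -162.03849784  226.16866408] [np.float64(0.00029895440501974315), np.float64(0.000298954405019816)]
H [ 534.42463056 -303.27013238] r 169.8298837636351
door yaw 23.095260933619688 open 0.5404457570308369
model ball [ 441.18608753 -163.65432348] closed [ 526.30938359 -135.57951616]
```

Call:
apply_moves --pt "1 12 -37 14 0 0 -7" --pt "1 12 -37 14 0 0 -7" --pt "1 12 -37 14 0 0 -7" --pt "1 12 -37 14 0 0 -7" --pt "1 12 -37 12 0 0 -7"

```text
time: 0.52
position: [0.2524, 0.4079, 0.291]
eef_rot: [[-0.599, 0.801, -0.0], [0.801, 0.599, -0.0], [-0.0, -0.0, -1.0]]
force: [0.7, -0.5, -0.1]
grip_width: 0.999
grasp_force: 0.0
```

Call:
apply_moves --pt "1 12 -37 0 0 0 -7" --pt "1 12 -37 0 0 0 -6" --pt "1 12 -37 0 0 0 0" --pt "1 12 -37 0 0 0 0" --pt "1 12 -37 0 0 0 0"

```text
time: 0.93
position: [0.3122, 0.2229, 0.2905]
eef_rot: [[-0.408, 0.913, 0.0], [0.913, 0.408, 0.0], [-0.0, 0.0, -1.0]]
force: [0.7, -0.1, 1.1]
grip_width: 0.994
grasp_force: 0.0
```

Call:
apply_moves --pt "1 12 -37 0 0 0 0" --pt "1 12 -37 0 0 0 0" --pt "1 12 -37 0 0 0 0" --pt "1 12 -37 0 0 0 0" --pt "1 12 -37 0 0 0 0"

```text
time: 1.35
position: [0.3722, 0.0377, 0.2907]
eef_rot: [[-0.408, 0.913, 0.0], [0.913, 0.408, 0.0], [-0.0, 0.0, -1.0]]
force: [0.5, 0.3, 0.1]
grip_width: 1.0
grasp_force: 0.0
```

Call:
apply_moves --pt "1 12 -37 0 0 0 0" --pt "1 12 -37 0 0 0 0" --pt "1 12 -37 0 0 0 0" --pt "1 12 -37 0 0 0 0" --pt "1 0 0 0 0 0 0"

```text
time: 1.77
position: [0.4218, -0.1137, 0.2905]
eef_rot: [[-0.404, 0.915, 0.001], [0.915, 0.404, -0.002], [-0.002, -0.0, -1.0]]
force: [-0.5, -0.9, 0.2]
grip_width: 0.995
grasp_force: 0.0
```

Call:
apply_moves --pt "0.3 9 -25 0 0 0 0" --pt "0.3 10 -24 0 0 0 0" --pt "0.3 0 0 0 0 0 0" --pt "0.3 0 0 -20 0 0 0" --pt "0.3 0 0 0 0 0 0"

```text
time: 2.18
position: [0.4376, -0.1566, 0.2679]
eef_rot: [[-0.407, 0.913, -0.004], [0.913, 0.407, 0.002], [0.003, -0.003, -1.0]]
force: [-0.9, 0.2, -0.6]
grip_width: 0.666
grasp_force: 0.0
```

```bash
python3 - <<'E'
from h import *
print(env.get_obs()["position"])
out=[]
for n,b in(("scene",(260,360,140,220)),("top",(325,415,195,267))):
    p,d=env.read_camera(n);out.append(cv2.resize(p[b[2]:b[3],b[0]:b[1]],(400,320),interpolation=2))
cv2.imwrite("pics/g1.png",np.hstack(out)[:,:,::-1])
E
```

```text
[ 0.4376419  -0.15660427  0.26793753]
```

View pics/g1.png

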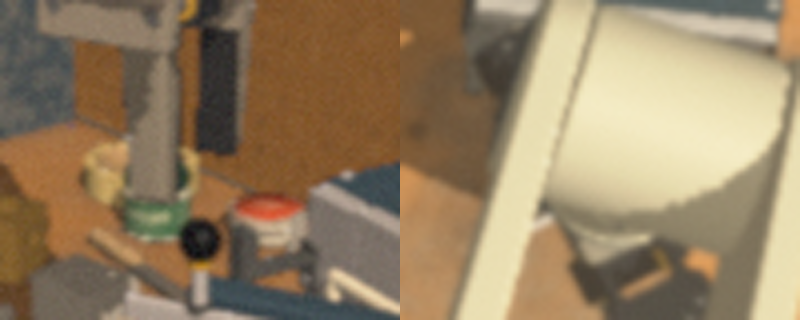

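The ball sits between the two open fingers (crop: fingers at x≈155 and 220, ball at 200). I'll descend after a small correction.

Call:
apply_moves --pt "0.3 2 -5 -10 0 0 0" --pt "0.3 0 0 -15 0 0 0" --pt "0.3 0 0 -15 0 0 0" --pt "0.3 0 0 -9 0 0 0" --pt "0.3 0 0 0 0 0 0"

```text
time: 2.7
position: [0.4404, -0.1618, 0.22]
eef_rot: [[-0.408, 0.913, -0.003], [0.913, 0.408, 0.001], [0.002, -0.002, -1.0]]
force: [-0.5, -0.3, -0.0]
grip_width: 0.65
grasp_force: 0.0
```

```bash
python3 - <<'E'
from h import *
p,d=env.read_camera("scene");cv2.imwrite("pics/g2.png",cv2.resize(p[150:220,270:370],None,fx=4,fy=4,interpolation=2)[:,:,::-1])
print(env.get_obs()["position"],env.get_obs()["force"])
E
```

```text
[ 0.44098093 -0.16204275  0.22107721] [-0.38527535  0.75382088 -0.80454603]
```

View pics/g2.png

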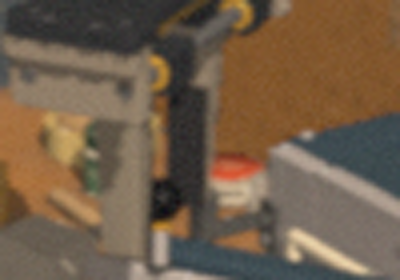

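The ball is between the pads near their tips, so I close the gripper.

Call:
apply_moves --pt "-1 0 0 0 0 0 0" --pt "-1 0 0 0 0 0 0" --pt "-1 0 0 0 0 0 0" --pt "-1 0 0 0 0 0 0" --pt "-1 0 0 0 0 0 0"

```text
time: 3.17
position: [0.4415, -0.1624, 0.222]
eef_rot: [[-0.408, 0.913, 0.001], [0.913, 0.408, -0.0], [-0.001, 0.001, -1.0]]
force: [-1.3, -0.2, -0.2]
grip_width: 0.309
grasp_force: 0.0
```

Call:
apply_moves --pt "-1 0 0 0 0 0 0" --pt "-1 0 0 0 0 0 0" --pt "-1 0 0 0 0 0 0" --pt "-1 0 0 0 0 0 0"

```text
time: 3.5
position: [0.4413, -0.1623, 0.2217]
eef_rot: [[-0.408, 0.913, -0.0], [0.913, 0.408, 0.0], [0.0, -0.0, -1.0]]
force: [-2.2, 1.1, 3.4]
grip_width: 0.22
grasp_force: 30.0
```

Call:
apply_moves --pt "-1 0.7 -1.6 5 0 0 0" --pt "-1 0.8 -1.8 5 0 0 0" --pt "-1 0.8 -1.9 5 0 0 0" --pt "-1 0.9 -2.1 5 0 0 0" --pt "-1 0.9 -2.2 5 0 0 0"

```text
time: 3.92
position: [0.4461, -0.1729, 0.2472]
eef_rot: [[-0.408, 0.913, 0.001], [0.913, 0.408, -0.001], [-0.002, 0.0, -1.0]]
force: [3.9, -6.9, -7.2]
grip_width: 0.22
grasp_force: 30.0
```

Call:
apply_moves --pt "-1 0 0 0 0 0 0" --pt "-1 0 0 0 0 0 0"

```text
time: 4.08
position: [0.4463, -0.1727, 0.2472]
eef_rot: [[-0.408, 0.913, 0.002], [0.913, 0.408, -0.001], [-0.002, 0.001, -1.0]]
force: [4.6, -3.6, -5.4]
grip_width: 0.214
grasp_force: 30.0
```

```bash
python3 - <<'E'
from h import *
p,d=env.read_camera("scene");cv2.imwrite("pics/g3.png",cv2.resize(p[150:260,270:420],None,fx=4,fy=4,interpolation=2)[:,:,::-1])
o=env.get_obs();print(o["position"],o["force"],o["grip_width"],o["grasp_force"])
E
```

```text
[ 0.44622314 -0.17256438  0.24696266] [ 4.72519611 -4.07566951 -6.72217355] 0.2200316961401253 29.99874383211136
```

View pics/g3.png

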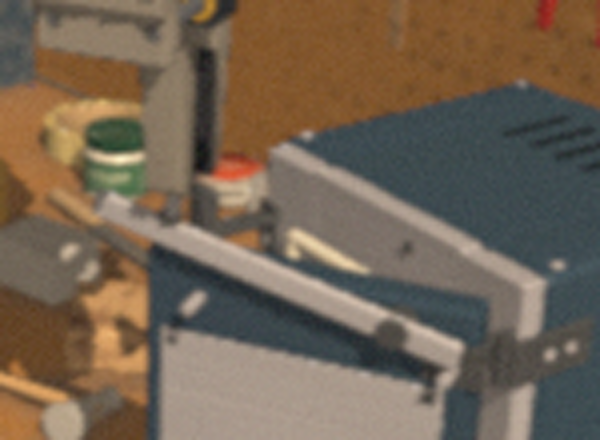

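The bar is raised about 0.2 rad above its rest (bar end at about (105,205) in the crop) and the door is still open. Next I plan the swing arc.

```bash
cat >arc.py <<'E'
from h import *
import sys
o=env.get_obs();p=o["position"]*1000;d=p[:2]-H
a=np.arctan2(d[1],d[0])-np.arctan2(153.4,-31);a=(a+np.pi)%(2*np.pi)-np.pi
R=rot(a);print("open deg",np.degrees(a-YAW),"r",np.hypot(*d),"model",np.hypot(31,153.4),"z",p[2])
f=o["force"];print("F normal,along,z",np.round(f[:2]@R,1),f[2],"kiln xy ball",rot(YAW).T@(p[:2]-C),o["grasp_force"])
s=np.radians(float(sys.argv[1]));q=p[:2]
for i in range(int(sys.argv[2])):
    n=H+rot(-s*(i+1))@d;print(np.round(n-q,1),end=" ");q=n
E
python3 arc.py 3.5 9
```

```text
open deg 30.457041269322854 r 157.68163477856717 model 156.50099041220156 z 246.96265772292904
F normal,along,z [ 2.8 -5.6] -6.722173545434122 kiln xy ball [-213.2677503   17.3976094] 29.99874383211136
[8.1 5.1] [8.4 4.6] [8.7 4.1] [8.9 3.6] [9.1 3. ] [9.3 2.5] [9.4 1.9] [9.5 1.3] [9.6 0.7]
```

Call:
apply_moves --pt "-1 8.1 5.1 0 0 0 -3.5" --pt "-1 8.4 4.6 0 0 0 -3.5" --pt "-1 8.7 4.1 0 0 0 -3.5" --pt "-1 8.9 3.6 0 0 0 -3.5" --pt "-1 0 0 0 0 0 0"

```text
time: 4.55
position: [0.4807, -0.1542, 0.2466]
eef_rot: [[-0.173, 0.985, 0.001], [0.985, 0.173, 0.0], [0.0, 0.001, -1.0]]
force: [1.2, -3.0, -4.8]
grip_width: 0.217
grasp_force: 30.0
```

```bash
python3 arc.py 2.5 5
```

```text
open deg 16.26154043586364 r 158.42513929976244 model 156.50099041220156 z 246.6170989298782
F normal,along,z [ 0.8 -3.1] -4.839821659406354 kiln xy ball [-181.60925022   40.28614701] 29.99986320734024
[6.6 2.2] [6.6 1.9] [6.7 1.6] [6.8 1.3] [6.8 1. ]
```

Call:
apply_moves --pt "-1 6.6 2.2 0 0 0 -2.5" --pt "-1 6.6 1.9 0 0 0 -2.5" --pt "-1 6.7 1.6 0 0 0 -2.5" --pt "-1 6.8 1.3 0 0 0 -2.5" --pt "-1 0 0 0 0 0 0"

```text
time: 4.97
position: [0.5065, -0.1471, 0.2466]
eef_rot: [[-0.001, 1.0, -0.0], [1.0, 0.001, 0.001], [0.001, -0.0, -1.0]]
force: [0.4, 2.1, -2.1]
grip_width: 0.22
grasp_force: 30.0
```

```bash
python3 arc.py 1 5
```

```text
open deg 6.5924774271576805 r 158.69767449074214 model 156.50099041220156 z 246.57679135260986
F normal,along,z [0.4 2.1] -2.131420247028494 kiln xy ball [-157.08581811   50.9156531 ] 30.000173449516296
[2.7 0.5] [2.7 0.4] [2.7 0.4] [2.8 0.3] [2.8 0.3]
```

Call:
apply_moves --pt "-1 2.7 0.5 0 0 0 -1" --pt "-1 2.7 0.4 0 0 0 -1" --pt "-1 2.7 0.4 0 0 0 -1" --pt "-1 0 0 0 0 0 0" --pt "-1 0 0 0 0 0 0"

```text
time: 5.38
position: [0.5145, -0.1459, 0.2468]
eef_rot: [[0.051, 0.999, 0.0], [0.999, -0.051, 0.001], [0.001, 0.0, -1.0]]
force: [-0.7, 2.9, -0.1]
grip_width: 0.219
grasp_force: 30.0
```

Call:
apply_moves --pt "-1 0.7 0.1 0 0 0 -0.3" --pt "-1 0 0 0 0 0 0" --pt "-1 0.7 0.1 0 0 0 -0.3" --pt "-1 0 0 0 0 0 0" --pt "-1 0 0 0 0 0 0"

```text
time: 5.8
position: [0.5157, -0.1458, 0.2467]
eef_rot: [[0.062, 0.998, 0.0], [0.998, -0.062, 0.001], [0.001, -0.0, -1.0]]
force: [-1.1, 5.2, 1.0]
grip_width: 0.218
grasp_force: 30.0
```

```bash
python3 arc.py .25 3
```

```text
open deg 3.2197375521652463 r 158.61666454491234 model 156.50099041220156 z 246.65957190754483
F normal,along,z [-1.5  5.1] 1.0255205105835081 kiln xy ball [-148.10173406   53.46366735] 30.00015825033188
[0.7 0.1] [0.7 0.1] [0.7 0.1]
```

Call:
apply_moves --pt "-1 0.6 0.5 0 0 0 -0.2" --pt "-1 0 0 0 0 0 0" --pt "-1 0.6 0.5 0 0 0 -0.2" --pt "-1 0 0 0 0 0 0" --pt "-1 0 0 0 0 0 0"

```text
time: 6.22
position: [0.517, -0.1453, 0.2465]
eef_rot: [[0.068, 0.998, -0.0], [0.998, -0.068, -0.001], [-0.001, 0.0, -1.0]]
force: [0.4, 1.1, -1.7]
grip_width: 0.215
grasp_force: 30.0
```

```bash
python3 arc.py .25 1
```

```text
open deg 2.7515747224228475 r 158.8851493379715 model 156.50099041220156 z 246.49112743455495
F normal,along,z [0.3 1.1] -1.7364567037660443 kiln xy ball [-146.91221436   54.04651977] 29.999656677246094
[0.7 0.1]
```

Call:
apply_moves --pt "-1 0.5 0.1 0 0 0 -0.2" --pt "-1 0 0 0 0 0 0" --pt "-1 0.5 0.1 0 0 0 -0.2" --pt "-1 0 0 0 0 0 0" --pt "-1 0 0 0 0 0 0"

```text
time: 6.63
position: [0.518, -0.1452, 0.2465]
eef_rot: [[0.075, 0.997, -0.0], [0.997, -0.075, -0.001], [-0.001, 0.0, -1.0]]
force: [0.4, -2.3, -4.0]
grip_width: 0.221
grasp_force: 30.0
```

```bash
python3 arc.py .25 1
```

```text
open deg 2.390139996895808 r 158.95540842320344 model 156.50099041220156 z 246.4764006197261
F normal,along,z [ 0.6 -2.3] -4.049994722074278 kiln xy ball [-145.95646326   54.35714679] 29.99925434589386
[0.7 0.1]
```

Call:
apply_moves --pt "-1 0.5 0 0 0 0 -0.2" --pt "-1 0 0 0 0 0 0" --pt "-1 0.5 0 0 0 0 -0.2" --pt "-1 0 0 0 0 0 0" --pt "-1 0 0 0 0 0 0"

```text
time: 7.05
position: [0.519, -0.145, 0.2465]
eef_rot: [[0.082, 0.997, 0.0], [0.997, -0.082, -0.0], [-0.0, 0.0, -1.0]]
force: [-0.5, -3.9, -4.7]
grip_width: 0.217
grasp_force: 30.0
```

```bash
python3 arc.py .25 1
```

```text
open deg 2.0188879192889853 r 159.00268264343794 model 156.50099041220156 z 246.54534611064545
F normal,along,z [-0.1 -3.9] -4.681510614552497 kiln xy ball [-144.96649613   54.6458252 ] 29.99901384115219
[0.7 0.1]
```

Call:
apply_moves --pt "-1 0.5 -0.2 0 0 0 -0.2" --pt "-1 0 0 0 0 0 0" --pt "-1 0.5 -0.2 0 0 0 -0.2" --pt "-1 0 0 0 0 0 0" --pt "-1 0 0 0 0 0 0"

```text
time: 7.47
position: [0.52, -0.1451, 0.2466]
eef_rot: [[0.089, 0.996, 0.0], [0.996, -0.089, 0.0], [0.0, 0.0, -1.0]]
force: [-0.8, -0.3, -3.2]
grip_width: 0.219
grasp_force: 30.0
```

```bash
python3 arc.py .25 1
```

```text
open deg 1.6583081707730456 r 158.8612722220003 model 156.50099041220156 z 246.64941623008227
F normal,along,z [-0.7 -0.4] -3.1591088222629478 kiln xy ball [-143.96052707   54.73766285] 29.999388456344604
[0.7 0.1]
```

Call:
apply_moves --pt "-1 0.5 0 0 0 0 -0.2" --pt "-1 0 0 0 0 0 0" --pt "-1 0.5 0 0 0 0 -0.2" --pt "-1 0 0 0 0 0 0" --pt "-1 0 0 0 0 0 0"

```text
time: 7.88
position: [0.521, -0.145, 0.2466]
eef_rot: [[0.096, 0.995, 0.0], [0.995, -0.096, 0.0], [0.0, 0.0, -1.0]]
force: [-0.4, 0.5, -2.3]
grip_width: 0.221
grasp_force: 30.0
```

```bash
python3 arc.py .25 1
```

```text
open deg 1.285647724096062 r 158.81656400313824 model 156.50099041220156 z 246.649337349734
F normal,along,z [-0.5  0.5] -2.339071807765669 kiln xy ball [-142.94349939   54.92466831] 29.999524354934692
[0.7 0.1]
```

Call:
apply_moves --pt "-1 0.5 0 0 0 0 -0.2" --pt "-1 0 0 0 0 0 0" --pt "-1 0.5 0 0 0 0 -0.2" --pt "-1 0 0 0 0 0 0" --pt "-1 0 0 0 0 0 0"

```text
time: 8.3
position: [0.522, -0.145, 0.2467]
eef_rot: [[0.103, 0.995, 0.0], [0.995, -0.103, 0.0], [0.0, 0.0, -1.0]]
force: [-0.2, 1.8, -0.0]
grip_width: 0.221
grasp_force: 30.0
```

Call:
apply_moves --pt "-1 0.5 0 0 0 0 -0.2" --pt "-1 0 0 0 0 0 0" --pt "-1 0.5 0 0 0 0 -0.2" --pt "-1 0 0 0 0 0 0" --pt "-1 0 0 0 0 0 0"

```text
time: 8.72
position: [0.523, -0.145, 0.2467]
eef_rot: [[0.11, 0.994, 0.0], [0.994, -0.11, 0.0], [0.0, 0.0, -1.0]]
force: [0.8, 4.5, 0.0]
grip_width: 0.22
grasp_force: 30.0
```

Call:
apply_moves --pt "-1 0.5 0.2 0 0 0 -0.2" --pt "-1 0 0 0 0 0 0" --pt "-1 0.5 0.2 0 0 0 -0.2" --pt "-1 0 0 0 0 0 0" --pt "-1 0 0 0 0 0 0"

```text
time: 9.13
position: [0.524, -0.1448, 0.2466]
eef_rot: [[0.117, 0.993, 0.0], [0.993, -0.117, -0.0], [-0.0, 0.0, -1.0]]
force: [-0.8, 3.9, -0.2]
grip_width: 0.22
grasp_force: 30.0
```

Call:
apply_moves --pt "-1 0.5 0.3 0 0 0 -0.2" --pt "-1 0 0 0 0 0 0" --pt "-1 0.5 0.3 0 0 0 -0.2" --pt "-1 0 0 0 0 0 0" --pt "-1 0 0 0 0 0 0"

```text
time: 9.55
position: [0.525, -0.1446, 0.2465]
eef_rot: [[0.124, 0.992, 0.0], [0.992, -0.124, -0.001], [-0.001, 0.0, -1.0]]
force: [-0.5, -0.1, -2.4]
grip_width: 0.219
grasp_force: 30.0
```

```bash
python3 arc.py .25 1
```

```text
open deg -0.1485372244627877 r 158.96482085863295 model 156.50099041220156 z 246.48005006994237
F normal,along,z [-0.5 -0.2] -2.397978957494515 kiln xy ball [-139.08398989   55.89611876] 29.99960571527481
[0.7 0. ]
```

Call:
apply_moves --pt "-1 0.5 0 0 0 0 -0.2" --pt "-1 0 0 0 0 0 0" --pt "-1 0.5 0 0 0 0 -0.2" --pt "-1 0 0 0 0 0 0" --pt "-1 0 0 0 0 0 0"

```text
time: 9.97
position: [0.5259, -0.1445, 0.2465]
eef_rot: [[0.131, 0.991, -0.0], [0.991, -0.131, -0.0], [-0.0, 0.0, -1.0]]
force: [0.3, -1.4, -3.3]
grip_width: 0.22
grasp_force: 30.0
```

Call:
apply_moves --pt "-1 0.5 0 0 0 0 -0.2" --pt "-1 0 0 0 0 0 0" --pt "-1 0.5 0 0 0 0 -0.2" --pt "-1 0 0 0 0 0 0" --pt "-1 0 0 0 0 0 0"

```text
time: 10.38
position: [0.5269, -0.1444, 0.2465]
eef_rot: [[0.138, 0.99, -0.0], [0.99, -0.138, -0.0], [-0.0, 0.0, -1.0]]
force: [-0.1, -3.4, -3.9]
grip_width: 0.219
grasp_force: 30.0
```

Call:
apply_moves --pt "-1 0.5 -0.2 0 0 0 -0.2" --pt "-1 0 0 0 0 0 0" --pt "-1 0.5 -0.2 0 0 0 -0.2" --pt "-1 0 0 0 0 0 0" --pt "-1 0 0 0 0 0 0"

```text
time: 10.8
position: [0.5275, -0.1444, 0.2464]
eef_rot: [[0.145, 0.989, -0.001], [0.989, -0.145, 0.001], [0.0, -0.001, -1.0]]
force: [-3.5, -0.2, -2.0]
grip_width: 0.218
grasp_force: 30.0
```

Call:
apply_moves --pt "-1 0.5 0 0 0 0 0" --pt "-1 0 0 0 0 0 0" --pt "-1 0 0 0 0 0 0"

```text
time: 11.05
position: [0.5279, -0.1443, 0.2464]
eef_rot: [[0.145, 0.989, -0.001], [0.989, -0.145, 0.001], [0.0, -0.001, -1.0]]
force: [-5.3, 0.8, -1.6]
grip_width: 0.22
grasp_force: 30.0
```

Call:
apply_moves --pt "-1 0.5 0 0 0 0 0" --pt "-1 0 0 0 0 0 0" --pt "-1 0 0 0 0 0 0"

```text
time: 11.3
position: [0.5282, -0.1443, 0.2463]
eef_rot: [[0.145, 0.989, -0.002], [0.989, -0.145, 0.001], [0.0, -0.002, -1.0]]
force: [-6.8, 1.4, -2.8]
grip_width: 0.218
grasp_force: 30.0
```

Call:
apply_moves --pt "-1 0.5 0 0 0 0 0" --pt "-1 0 0 0 0 0 0" --pt "-1 0 0 0 0 0 0"

```text
time: 11.55
position: [0.5284, -0.1442, 0.2462]
eef_rot: [[0.145, 0.989, -0.002], [0.989, -0.145, 0.001], [0.001, -0.002, -1.0]]
force: [-6.8, 1.4, -1.0]
grip_width: 0.216
grasp_force: 30.0
```

Call:
apply_moves --pt "-1 0.5 0 0 0 0 0" --pt "-1 0 0 0 0 0 0" --pt "-1 0 0 0 0 0 0"

```text
time: 11.8
position: [0.5286, -0.1441, 0.2461]
eef_rot: [[0.145, 0.989, -0.003], [0.989, -0.145, 0.001], [0.001, -0.003, -1.0]]
force: [-7.6, 2.2, -1.0]
grip_width: 0.219
grasp_force: 30.0
```

```bash
python3 arc.py .25 1
```

```text
open deg -1.4473633988506005 r 159.2290866490208 model 156.50099041220156 z 246.08934983508797
F normal,along,z [-7.8  1. ] -0.9846249513456128 kiln xy ball [-135.58811623   56.82091021] 29.999503791332245
[0.7 0. ]
```

Call:
apply_moves --pt "-1 0.5 0 0 0 0 0" --pt "-1 0 0 0 0 0 0" --pt "-1 0 0 0 0 0 0"

```text
time: 12.05
position: [0.5288, -0.1441, 0.246]
eef_rot: [[0.145, 0.989, -0.004], [0.989, -0.145, 0.001], [0.001, -0.004, -1.0]]
force: [-8.8, 1.4, -1.7]
grip_width: 0.22
grasp_force: 30.0
```

Call:
apply_moves --pt "-1 0 0 0 0 0 0" --pt "-1 0 0 0 0 0 0"

```text
time: 12.22
position: [0.5287, -0.1441, 0.2459]
eef_rot: [[0.145, 0.989, -0.004], [0.989, -0.145, 0.001], [0.001, -0.004, -1.0]]
force: [-9.4, 2.2, -1.3]
grip_width: 0.218
grasp_force: 30.0
```

Call:
apply_moves --pt "-1 0.4 2.3 -4 0 0 0" --pt "-1 0.3 1.8 -4 0 0 0" --pt "-1 0.3 1.6 -4 0 0 0" --pt "-1 0 0 0 0 0 0" --pt "-1 0 0 0 0 0 0"

```text
time: 12.63
position: [0.5297, -0.1377, 0.2339]
eef_rot: [[0.145, 0.989, -0.004], [0.989, -0.145, 0.002], [0.002, -0.004, -1.0]]
force: [-9.7, 4.8, 0.7]
grip_width: 0.216
grasp_force: 30.0
```

```bash
python3 arc.py .25 1
```

```text
open deg -1.937098391157669 r 165.66734669440854 model 156.50099041220156 z 233.94813407634874
F normal,along,z [-10.4   3.1] 0.7385388880396496 kiln xy ball [-135.30795752   63.40117875] 29.99995708465576
[0.7 0. ]
```

Call:
apply_moves --pt "-1 0.2 1.8 -3 0 0 0" --pt "-1 0.2 1.2 -2 0 0 0" --pt "-1 0 0 0 0 0 0" --pt "-1 0 0 0 0 0 0"

```text
time: 12.97
position: [0.5302, -0.1354, 0.229]
eef_rot: [[0.145, 0.989, -0.004], [0.989, -0.145, 0.001], [0.0, -0.004, -1.0]]
force: [-10.0, 0.7, -0.2]
grip_width: 0.217
grasp_force: 30.0
```

Call:
apply_moves --pt "-1 0.2 1 -2.5 0 0 0" --pt "-1 0.1 0.8 -2.5 0 0 0" --pt "-1 0 0 0 0 0 0" --pt "-1 0 0 0 0 0 0"

```text
time: 13.3
position: [0.5305, -0.1334, 0.224]
eef_rot: [[0.145, 0.989, -0.004], [0.989, -0.145, 0.001], [0.001, -0.004, -1.0]]
force: [-9.5, 3.1, 0.3]
grip_width: 0.215
grasp_force: 30.0
```

Call:
apply_moves --pt "-1 0 0.6 -1.2 0 0 0" --pt "-1 0 0.5 -1 0 0 0" --pt "-1 0 0 0 0 0 0" --pt "-1 0 0 0 0 0 0"

```text
time: 13.63
position: [0.5306, -0.1327, 0.222]
eef_rot: [[0.145, 0.989, -0.003], [0.989, -0.145, 0.001], [0.0, -0.003, -1.0]]
force: [-8.8, 1.5, 0.1]
grip_width: 0.217
grasp_force: 30.0
```

```bash
python3 - <<'E'
from h import *
p,d=env.read_camera("scene");cv2.imwrite("pics/l1.png",cv2.resize(p[150:290,290:440],None,fx=4,fy=4,interpolation=2)[:,:,::-1])
o=env.get_obs();print(o["position"],o["force"],o["grip_width"],o["grasp_force"])
E
```

```text
[ 0.530607   -0.13265723  0.22203764] [-8.40908645  1.65500681  0.23494081] 0.21901581662386768 29.999899864196777
```

View pics/l1.png

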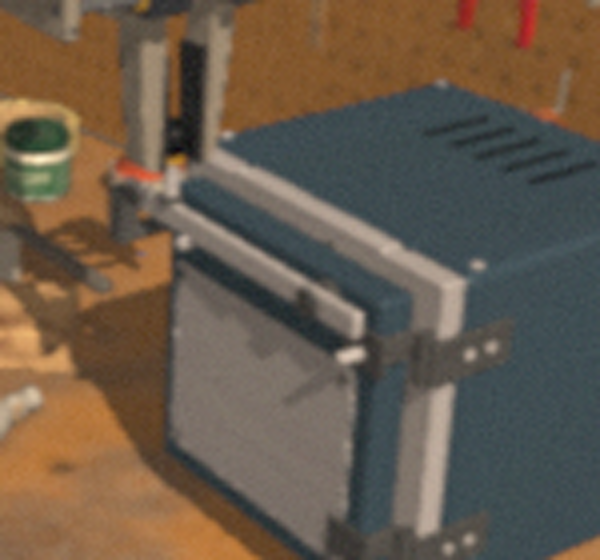

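The door is shut and the bar is level, with its tip behind the keeper (crop ≈(125,205)). I'll lower a touch more, then ease the push so the lip takes the load.

Call:
apply_moves --pt "-1 0 0.2 -0.7 0 0 0" --pt "-1 0 0 0 0 0 0" --pt "-1 0 0 0 0 0 0"

```text
time: 13.93
position: [0.5309, -0.1326, 0.2219]
eef_rot: [[0.145, 0.989, -0.003], [0.989, -0.145, 0.0], [-0.0, -0.003, -1.0]]
force: [-9.6, 1.2, 4.8]
grip_width: 0.221
grasp_force: 30.0
```

Call:
apply_moves --pt "-1 -0.7 0 0 0 0 0" --pt "-1 -0.7 0 0 0 0 0" --pt "-1 -0.5 0 0 0 0 0" --pt "-1 0 0 0 0 0 0" --pt "-1 0 0 0 0 0 0"

```text
time: 14.35
position: [0.5301, -0.1327, 0.222]
eef_rot: [[0.145, 0.989, -0.0], [0.989, -0.145, 0.0], [0.0, -0.0, -1.0]]
force: [-6.5, 1.5, 1.4]
grip_width: 0.219
grasp_force: 30.0
```

Call:
apply_moves --pt "-1 -0.5 0 -0.2 0 0 0" --pt "-1 -0.5 0 0 0 0 0" --pt "-1 0 0 0 0 0 0" --pt "-1 0 0 0 0 0 0"

```text
time: 14.68
position: [0.53, -0.1327, 0.2219]
eef_rot: [[0.145, 0.989, 0.002], [0.989, -0.145, 0.0], [0.0, 0.002, -1.0]]
force: [-1.4, 2.7, 3.4]
grip_width: 0.218
grasp_force: 30.0
```

The push fell to about 1 N while the position held, so the lip now carries the door. I release.

Call:
apply_moves --pt "-0.2 0 0 0 0 0 0" --pt "-0.2 0 0 0 0 0 0" --pt "-0.2 0 0 0 0 0 0" --pt "-0.2 0 0 0 0 0 0" --pt "-0.2 0 0 0 0 0 0"

```text
time: 15.1
position: [0.5293, -0.133, 0.2214]
eef_rot: [[0.145, 0.989, 0.0], [0.989, -0.145, -0.0], [-0.0, 0.0, -1.0]]
force: [0.5, 1.0, -1.6]
grip_width: 0.398
grasp_force: 0.0
```

Call:
apply_moves --pt "-0.2 0 0 5 0 0 0" --pt "-0.2 0 0 15 0 0 0" --pt "-0.2 0 0 30 0 0 0" --pt "-0.2 0 0 30 0 0 0" --pt "-0.2 0 0 0 0 0 0"

```text
time: 15.52
position: [0.5319, -0.1335, 0.3075]
eef_rot: [[0.145, 0.989, 0.008], [0.989, -0.145, -0.002], [-0.001, 0.008, -1.0]]
force: [0.5, -0.1, 0.1]
grip_width: 0.4
grasp_force: 0.0
```

Call:
apply_moves --pt "-0.2 -30 20 20 0 0 0" --pt "-0.2 -30 30 0 0 0 0" --pt "-0.2 -30 30 0 0 0 0" --pt "-0.2 -30 30 0 0 0 0" --pt "-0.2 0 0 0 0 0 0"

```text
time: 15.93
position: [0.4062, -0.0213, 0.3214]
eef_rot: [[0.143, 0.99, -0.002], [0.99, -0.143, 0.002], [0.001, -0.002, -1.0]]
force: [0.5, -0.5, 0.1]
grip_width: 0.396
grasp_force: 0.0
```

```bash
python3 - <<'E'
from h import *
p,d=env.read_camera("scene");p2,d=env.read_camera("top")
cv2.imwrite("pics/l2.png",np.hstack([cv2.resize(p[170:270,290:390],(400,400),interpolation=2),cv2.resize(p2[150:250,320:420],(400,400),interpolation=2)])[:,:,::-1])
E
```

```text
(no output)
```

View pics/l2.png

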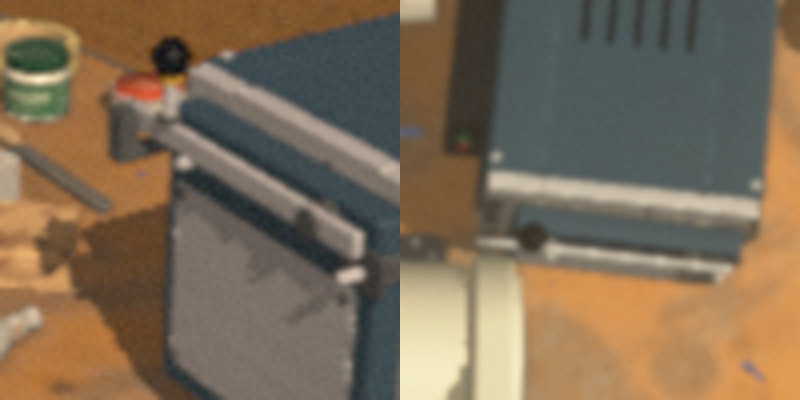

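The door stays shut with the bar level behind the lip (ball at about (172,55) in the left crop), and the gripper is clear. I'll hand in the job.

```bash
python3 -c "
from bench import env
print(env.job_done())"
```

```text
the job is handed in; nothing more can be done
None
```

The kiln door is shut and held by the latch bar alone, with the bar down on its rest behind the keeper's lip, and I have handed the job in; it returned no verdict, so whether it passed is not known.

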